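# Lock the lid on the grinder and hold it on

## Task

Close the coffee grinder and hold it switched on: pick the loose lid up by its grip bar, set it into the grinder's open mouth with its two lugs in the two gaps of the collar, press it fully down against the spring until its flange lies flush on the collar, and turn it a quarter turn clockwise (seen from above) to the stop. The lid springs back if let go, so finish while still gripping it, held pressed flush and fully turned. Leave everything else on the counter where it stands.

Things in the scene. Friction and masses are not known exactly. Their poses are not given: they have to be found in the camera images.
- lid: loose black lid, 100 g, standing upright on the counter. Origin: centre of its underside, z up. From the bottom: round plug 56 mm wide, 18 mm tall, chamfered foot; round flange 94 mm wide, at 18 to 26 mm height; on it the grip bar (point lid_bar). Two lugs in line with the bar (point lid_lug). It looks and works the same after half a turn.
- lid_bar (a point): centre of the lid's grip bar, 43 mm above the lid's underside, on its axis. The bar is 56 mm long along the lid's x axis, 14 mm thick along y, and stands 34 mm above the flange (26 to 60 mm height). Grasp it across its thickness, fingertips no lower than the flange.
- lid_lug (a point): outer end of one lug, on the lid's +x axis; the other is opposite. The lugs stick out of the plug to 40 mm from the axis, each 12 mm wide and 6 mm tall, flush with the underside.
- grinder: steel drum 107 mm wide, 85 mm tall, black collar on top, fixed upright to the counter. Origin: centre of its underside, z up. With its lugs in the gaps the lid first rests on a spring ring, its underside 77 mm above the counter; pressed 5 mm or more its lugs are below the collar and it can turn clockwise only; pressed 10 mm (underside at 67 mm) its flange is flush on the collar: home.
- grinder_mouth (a point): centre of the mouth, level with the collar's top, 85 mm above the grinder's origin. The collar is 7 mm thick; its round hole is 62 mm wide.
- grinder_gap (a point): one of the two gaps in the collar, at its top face, 40 mm from the axis along the grinder's +x; the other is opposite, along -x. Each is 18 mm wide, opens out of the hole and is marked by a black rib on the outside of the drum. The lid's bar must point along the line of the gaps to enter, either way round.
- switch_ring (a joint): angle in rad of the sprung switch ring inside the grinder: 0 at rest, growing as the lid's lugs push it round clockwise; the lid turns about 0.08 rad before the lugs meet it, and the stop is at 1.5 (lid turned by about 1.58). Its spring resists with 0.1 N m at 0 and 0.4 N m at 1.5 and turns the lid back when it is let go.
- spring_ring (a joint): how far in m the spring ring below the lid is pressed down: 0 free, 0.010 with the lid fully home; the spring pushes up with 3 N at 0 and 8 N at 0.010
- mug: white dotted mug, 88x124x94 mm, near the right edge; bystander; origin at the centre of its underside
- salt_shaker: small glass salt shaker with a grey top, 44 mm wide, 90 mm tall, between the work places; bystander; origin at the centre of its underside
- matchbox: dark matchbox, 36x56x15 mm, near the front edge; bystander; origin at the centre of its underside
- teaspoon: metal teaspoon, 134x27x12 mm, lying near the front edge; bystander; origin at the centre of its underside
- spice_jar: spice jar with a green cap, 46 mm wide, 106 mm tall, at the front right; bystander; origin at the centre of its underside
- tea_box: dark cardboard tea box, 60x67x76 mm, at the back left; bystander; origin at the centre of its underside
- coffee_jar: low jar with a dark lid, 59 mm wide, 95 mm tall, at the back; bystander; origin at the centre of its underside
- sauce_bottle: tall slim bottle, 62 mm wide, 237 mm tall, at the back; bystander; origin at the centre of its underside
- carton: white and blue carton, 51x82x139 mm, at the back right; bystander; origin at the centre of its underside

How it is judged:
On the way, in this order (a step that is already met when the one before it is completed fails the run):
1. the lid is lifted clear of the counter in the gripper (height (world z) of lid above 0.03 m and contact force between the fingers and lid above 1 N and horizontal distance between lid and grinder above 0.06 m), for 0.2 s.
2. the lid is pressed down in the mouth, lugs below the collar, not yet turned (horizontal distance between lid and grinder below 0.006 m and angle between lid's own z axis and vertical below 0.12 rad and z of lid in the frame of grinder below 0.0715 m and value of joint spring_ring above 0.004 m and value of joint switch_ring below 0.5 rad), for 0.05 s.
At the end, for the whole second after the job is handed in: The lid sits in the grinder's mouth, centred within 6 mm and upright within 0.12 rad, its flange within 2.8 mm of the collar, the switch ring turned past 1.2 rad and its spring ring pressed, at rest, with the gripper still holding it (over 2 N on the lid) (horizontal distance between lid and grinder below 0.006 m and angle between lid's own z axis and vertical below 0.12 rad and z of lid in the frame of grinder below 0.0698 m and value of joint switch_ring above 1.2 rad and value of joint spring_ring above 0.006 m and contact force between the fingers and lid above 2 N and linear speed of lid below 0.02 m/s); the arm keeps its last pose, push and grip.
It fails at once if a bystander is shoved away by more than 30 mm (distance of any of mug, salt_shaker, matchbox, teaspoon, spice_jar, tea_box, coffee_jar, sauce_bottle, carton from where it was at the start of the episode above 0.03 m).
It fails at once if a bystander is tipped over (angle between any of mug, salt_shaker, matchbox, teaspoon, spice_jar, tea_box, coffee_jar, sauce_bottle, carton's own z axis and vertical above 0.5 rad).
It also fails if it takes over 42 s, if anything falls off the work surface, if the arm or the gripper's body presses on something with over 40 N, if the wrist force passes 120 N, or if a joint passes its speed limit or range.

## Robot

A 6-joint arm with a two-finger parallel gripper is mounted at the origin on a cart in front of the work surface, level with it; the furniture and walls round the work are solid. World frame = base frame: x ahead of the robot, y to its left, z up, the work surface at z = 0. Lengths are in m, angles in rad, forces in N, time in s.
With the tool pointing down it reaches from about 0.375 to 0.975 m from the base axis. Payload 3.8 kg.
Tool frame: the origin (TCP) lies on the mounting face of the last link; the fingertips stand 173 mm ahead of it and the grasp point (between the pads) lies 155 mm ahead of it; z points along the fingers, y is the line along which they close (so a half turn about z gives the same grasp; the last joint's range is limited). The gripper opens to 85 mm and grips with 20 to 120 N. Pads are 22 mm wide; open, the fingers measure 114 mm over their backs; the gripper's body (76 mm by 85 mm) begins 54 mm behind the grasp point. The pads swing forward as they close: fully open they stand 13 mm farther back than shut.
Start: joints at [-1.247, 0.264, 1.604, -0, 1.274, -0.037], TCP at [0.238, -0.632, 0.405] pointing down, gripper open.
Joint ranges: [-2.63, 2.63], [-0.94, 2.18], [0.31, 2.57], [-1.31, 4.45], [0, 2.66], [-2.55, 2.55]. Speed limits (rad/s): [2.57, 2.57, 3.14, 3.14, 3.14, 3.14].

## Interface

Orientations are given as a rotation vector (axis times angle).
In Python, from workcell import bot gives the robot as it stands.
- The arm moves only by the tool drive_tool, never from a script. Its argument "increments" is a list of rows, each an object with "delta_pos": the shift along the tool's x, y, z in mm, a list of three; "turn": the turn about the tool's z in rad; "jaw": the opening, from -1 (shut) to 1 (fully open). A call has 1 to 8 rows; each row shifts and turns the commanded pose from where the row before left it, along the tool's axes as they then stand; what a row does not reach is not made up. A row lasts 1/12 s, in which the tool goes at most 41.7 mm and 7.16 degrees, less where a joint would pass 70% of its speed; a pose out of reach is approached as far as the arm can. A call is refused whole if a number of a shift passes 41.7 or a number of a turn 0.125, either way. A call with a gripper value outside its range is refused whole. The fingers move at their own pace and stop on an object; "grip_force" is the grip in N (left out, the last holds). Time passes only in rows, so rows that do not move let the fingers close. It gives the time, the measured TCP pose, the force, the opening and the grip force at its end, in the units of the state.
- bot.read_state(): the state, without advancing time (a new reading comes with each control period).
- bot.read_camera(name): name is "side" or "top" or "wrist"; returns a dict with "pixels" (480x640x3 uint8, red, green, blue), "fovy" (degrees; the focal length in pixels is half the picture's height over the tangent of half this angle, whatever the lens; pixels are square), "cx", "cy" (the principal point, pixels), "camera_from_world" (4x4, takes a point from world to camera coordinates); the wrist camera has in their place "hand_eye" (4x4, takes a point from camera to tool coordinates, whose origin is the TCP and whose axes are the flange's). Camera axes: x right, y down, z forward; pixel columns grow to the right and rows downward; lengths in m; the calibration is good to about 2 mm. A picture is of the moment at which its call begins: read the wrist's pose just before it. There is no depth.
- bot.finish_job(): hands the job in; it is judged then, once.
The state is a dict: "time": time; "q": joint angles; "joint_vel": joint speeds; "joint_torque": joint torques, N m; "tool_pos": TCP position; "tcp_rot": TCP orientation; "wrist_force": force on the tool from outside, world axes, zero at the start; "torque": the same for the moment, N m; "width": opening from 0.0 (shut) to 1.0 (fully open); "grip_force": force on a finger pad.
Only numpy, scipy, OpenCV 4.12 (cv2) and the standard library are available. Lean on these libraries where they do the work, as an engineer would, in place of code of your own. Each camera call takes 0.05 s, during which the arm holds its last target. There are 200 camera calls.

## Working session

There is one attempt and no reset: what is moved stays moved. The work goes in short steps, Python scripts to look and compute and a tool call to move; the robot and the scene stay as the last step left them, time stands still between calls to the robot, and variables do not carry over. Pictures are saved under pics/ and viewed, at most 10 in all, crops included, and the job is handed in when it is done.

Besides the shell and the picture viewer there is one more tool, called after "Request:" as name([rows], argument=value, ...), one row to a line, values as JSON. drive_tool: Moves the arm, as the interface text tells. Its arguments: {"type":"object","properties":{"increments":{"type":"array"},"grip_force":{"type":"number"}},"required":["increments"]}

```bash
mkdir -p pics; cat > h.py <<'E'
import numpy as np, cv2
from workcell import bot
from scipy.spatial.transform import Rotation as R
def cam(name):
    s=bot.read_state(); c=bot.read_camera(name)
    f=240/np.tan(np.radians(c["fovy"])/2)
    if name=="wrist":
        T=np.eye(4);T[:3,:3]=R.from_rotvec(s["tcp_rot"]).as_matrix();T[:3,3]=s["tool_pos"]
        W=T@np.array(c["hand_eye"])
    else: W=np.linalg.inv(np.array(c["camera_from_world"]))
    return c["pixels"],f,c["cx"],c["cy"],W
def ray(u,v,z,f,cx,cy,W):
    d=W[:3,:3]@np.array([(u-cx)/f,(v-cy)/f,1]);o=W[:3,3]
    return o+d*(z-o[2])/d[2]
def save(name,px): cv2.imwrite("pics/"+name,px[:,:,::-1])
E
python3 - <<'E'
from h import *
for n in("top","side"):
    p,f,cx,cy,W=cam(n);save(n+"0.png",p);print(n,f,cx,cy,W.round(4).tolist());np.savez(n+"0.npz",f=f,cx=cx,cy=cy,W=W)
s=bot.read_state();print(s)
E
```

```text
top 566.3001217801683 319.08702846523835 235.8896094877972 [[0.0166, -0.9978, 0.0643, 0.4778], [-0.9998, -0.0169, -0.0044, -0.0115], [0.0054, -0.0642, -0.9979, 1.1721], [0.0, 0.0, 0.0, 1.0]]
side 530.2880985996303 325.34147083898773 239.1304390769207 [[-0.925, -0.2393, 0.295, 0.1676], [-0.3799, 0.5835, -0.7178, 0.908], [-0.0003, -0.776, -0.6307, 0.8987], [0.0, 0.0, 0.0, 1.0]]
{'time': 0.1, 'q': array([-1.24689410e+00,  2.64708404e-01,  1.60526767e+00, -6.00459418e-06,
        1.27372751e+00, -3.69234528e-02]), 'joint_vel': array([ 0.00114956, -0.00293694, -0.0034291 , -0.00095033, -0.00044743,
        0.00214798]), 'joint_torque': array([-4.73964265e-04, -5.16709542e+01, -3.68589270e+01,  3.56093199e-05,
        6.33563395e-03, -1.79807887e-05]), 'tool_pos': array([ 0.23818758, -0.63123786,  0.40344922]), 'tcp_rot': array([-3.08854861e+00, -5.63341942e-01,  4.82759312e-04]), 'wrist_force': array([-0.15249468, -0.61581259, -0.80108254]), 'torque': array([ 0.05551491, -0.00247034,  0.01127229]), 'grip_force': 0.0, 'width': 1.0024841063786711}
```

View pics/top0.png

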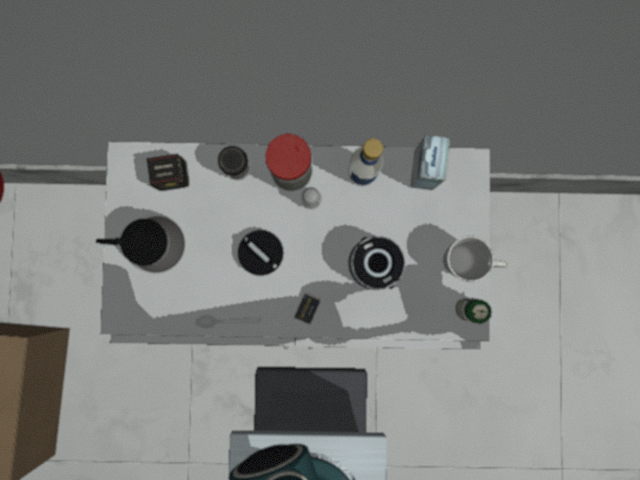

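The top view shows the lid at about (261,253), its bar running from upper-left to lower-right, and the grinder at about (377,263). The salt shaker is at (312,197). I'll enlarge both.

```bash
python3 - <<'E'
import cv2,numpy as np
p=cv2.imread("pics/top0.png")
a=cv2.resize(p[222:288,225:297],None,fx=5.5,fy=5.5,interpolation=cv2.INTER_CUBIC)
b=cv2.resize(p[230:296,340:412],None,fx=5.5,fy=5.5,interpolation=cv2.INTER_CUBIC)
m=np.hstack([a,b]);m=cv2.convertScaleAbs(m,alpha=1.6,beta=20)
for k in range(0,72,10):
    for o in (0,396):
        cv2.line(m,(int(o+k*5.5),0),(int(o+k*5.5),6),(0,0,255),1);
    if k<66: cv2.line(m,(0,int(k*5.5)),(6,int(k*5.5)),(0,0,255),1)
cv2.imwrite("pics/crop0.png",m)
E
```

```text
(no output)
```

View pics/crop0.png

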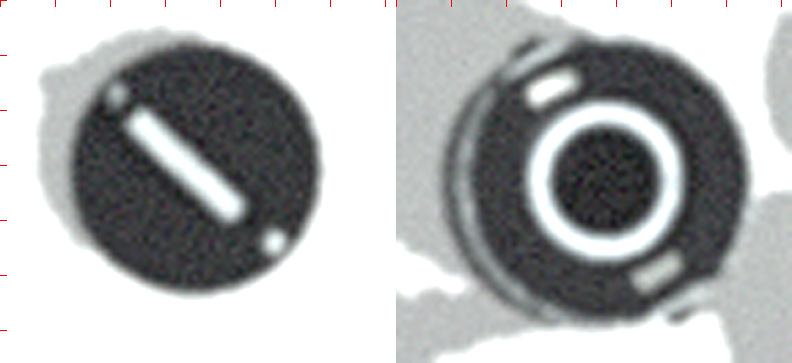

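View pics/side0.png

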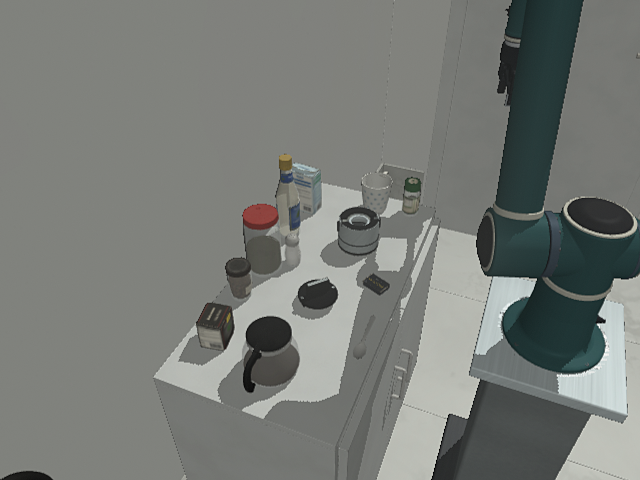

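Lid centre is at crop (196,168), with end dots at (116,94) and (274,242). Mouth centre is at crop (605,180), with gaps at (553,88) and (657,272). The side view shows nothing tall between the lid and grinder except the salt shaker, which sits farther back.

```bash
cat > e.py <<'E'
from h import *
d=np.load("top0.npz");a=(float(d["f"]),float(d["cx"]),float(d["cy"]),d["W"])
L=lambda x,y,z:ray(225+x/5.5-.5,222+y/5.5-.5,z,*a)
G=lambda x,y,z:ray(340+(x-396)/5.5-.5,230+y/5.5-.5,z,*a)
ang=lambda p,q:np.degrees(np.arctan2(*(q-p)[1::-1]))
print("lid",L(196,168,.026),L(195,168,.026),"baraxis",ang(L(116,94,.026),L(274,242,.026)),ang(L(138,118,.06),L(234,212,.06)),"barc",L(186,165,.06))
print("gr",G(605,180,.085),G(609,180,.085),ang(G(553,88,.08),G(657,272,.08)))
for n,u,v,z in(("salt",312,196,.09),("match",307,309,.015),("red",289,157,.15)):print(n,ray(u,v,z,*a))
s=bot.read_state();M=R.from_rotvec(s["tcp_rot"]).as_matrix();print(M.round(3),s["tool_pos"])
E
python3 e.py
```

```text
lid [0.51692098 0.10220694 0.026     ] [0.51691482 0.10257453 0.026     ] baraxis -132.01695510539554 -133.2743171991734 barc [0.51677274 0.10242559 0.06      ]
gr [ 0.49914237 -0.12915549  0.085     ] [ 0.49916562 -0.13055168  0.085     ] -149.82567402929737
salt [ 0.62420019 -0.00131832  0.09      ]
match [0.40325403 0.00552704 0.015     ]
red [0.68697109 0.04131317 0.15      ]
[[ 0.936  0.353 -0.001]
 [ 0.353 -0.936  0.002]
 [ 0.    -0.002 -1.   ]] [ 0.23818758 -0.63123786  0.40344922]
```

Request:
drive_tool([
  {"delta_pos":[26,-29.4,0],"turn":0,"jaw":1},
  {"delta_pos":[26,-29.4,0],"turn":0,"jaw":1},
  {"delta_pos":[26,-29.4,0],"turn":0,"jaw":1},
  {"delta_pos":[26,-29.4,0],"turn":0,"jaw":1},
  {"delta_pos":[26,-29.4,0],"turn":0,"jaw":1},
  {"delta_pos":[26,-29.4,0],"turn":0,"jaw":1},
  {"delta_pos":[26,-29.4,0],"turn":0,"jaw":1},
  {"delta_pos":[26,-29.4,0],"turn":0,"jaw":1},
], grip_force=60)

```text
time: 0.77
tool_pos: [0.3499, -0.3361, 0.4042]
tcp_rot: [-3.09, -0.563, 0.0]
wrist_force: [0.5, -0.1, -0.9]
width: 1.003
grip_force: 0.0
```

Request:
drive_tool([
  {"delta_pos":[26,-29.4,0],"turn":0,"jaw":1},
  {"delta_pos":[26,-29.4,0],"turn":0,"jaw":1},
  {"delta_pos":[26,-29.4,0],"turn":0,"jaw":1},
  {"delta_pos":[26,-29.4,0],"turn":0,"jaw":1},
  {"delta_pos":[26,-29.4,0],"turn":0,"jaw":1},
  {"delta_pos":[26,-29.4,0],"turn":0,"jaw":1},
  {"delta_pos":[26,-29.4,0],"turn":0,"jaw":1},
  {"delta_pos":[0,0,0],"turn":0,"jaw":1},
])

```text
time: 1.43
tool_pos: [0.4487, -0.0758, 0.4045]
tcp_rot: [-3.086, -0.573, -0.002]
wrist_force: [-0.3, -0.3, 0.7]
width: 0.999
grip_force: 0.0
```

Request:
drive_tool([
  {"delta_pos":[26,-29.2,20],"turn":0,"jaw":1},
  {"delta_pos":[26,-29.2,20],"turn":0,"jaw":1},
  {"delta_pos":[26,-29.2,20],"turn":0,"jaw":1},
  {"delta_pos":[26,-29.2,20],"turn":0,"jaw":1},
  {"delta_pos":[25,-29,20],"turn":0,"jaw":1},
  {"delta_pos":[0,0,0],"turn":-0.12,"jaw":1},
  {"delta_pos":[0,0,0],"turn":-0.12,"jaw":1},
  {"delta_pos":[0,0,0],"turn":-0.12,"jaw":1},
])

```text
time: 2.1
tool_pos: [0.5131, 0.0925, 0.308]
tcp_rot: [-2.935, -1.119, 0.005]
wrist_force: [-0.7, 0.9, 0.0]
width: 0.999
grip_force: 0.0
```

Request:
drive_tool([
  {"delta_pos":[0,0,0],"turn":-0.11,"jaw":1},
  {"delta_pos":[0,0,0],"turn":0,"jaw":1},
  {"delta_pos":[0,0,0],"turn":0,"jaw":1},
])

```text
time: 2.35
tool_pos: [0.5132, 0.0916, 0.3091]
tcp_rot: [-2.876, -1.263, 0.001]
wrist_force: [0.3, 0.8, 0.4]
width: 0.997
grip_force: 0.0
```

```bash
python3 - <<'E'
from h import *
p,f,cx,cy,W=cam("wrist");np.savez("w1.npz",f=f,cx=cx,cy=cy,W=W);save("w1.png",p)
s=bot.read_state();M=R.from_rotvec(s["tcp_rot"]).as_matrix();print(s["tool_pos"],s["q"],np.degrees(np.arctan2(M[1,0],M[0,0])),M[:,2])
I=np.linalg.inv(W)
for P in([.517,.1024,.06],[.517,.1024,.026]):
  c=I@np.array(P+[1]);print(c[:2]/c[2]*f+[cx,cy])
E
```

```text
[0.51327232 0.09160564 0.30923688] [ 1.28853393e-01  5.56080146e-02  2.02892896e+00 -5.13341581e-05
  1.05757704e+00  8.72209128e-01] 47.41030218223692 [-5.11290647e-04 -1.11343123e-04 -9.99999863e-01]
[316.38668124 229.77056641]
[317.04314488 218.43476517]
```

View pics/w1.png

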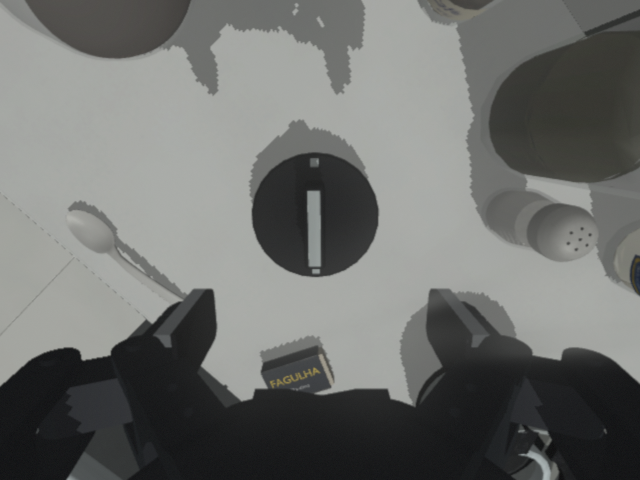

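The bar's top runs from (314,190) to (315,268) and the flange centre is at (315.5,215). That is within a couple of mm of the estimate, and the bar lines up with the tool's x axis.

```bash
python3 - <<'E'
from h import *
d=np.load("w1.npz");a=(float(d["f"]),float(d["cx"]),float(d["cy"]),d["W"])
b=ray(314.3,229,.06,*a);c=ray(315.5,215,.026,*a);p=ray(314,190,.06,*a);q=ray(314.8,268,.06,*a)
print(b,c,np.linalg.norm(p-q),np.degrees(np.arctan2(*(p-q)[1::-1])))
s=bot.read_state();M=R.from_rotvec(s["tcp_rot"]).as_matrix()
for t in(b,c):print(M.T@(np.array([t[0],t[1],.203])-s["tool_pos"])*1000)
E
```

```text
[0.51636285 0.10367462 0.06      ] [0.51791143 0.10504661 0.026     ] 0.05140656177768084 47.699586986763514
[ 11.02236894  -5.8603092  106.23394383]
[ 13.08044176  -5.64870539 106.2329993 ]
```

Request:
drive_tool([
  {"delta_pos":[11.5,-5.8,20],"turn":0,"jaw":1},
  {"delta_pos":[0,0,25],"turn":0,"jaw":1},
  {"delta_pos":[0,0,25],"turn":0,"jaw":1},
  {"delta_pos":[0,0,20],"turn":0,"jaw":1},
  {"delta_pos":[0,0,10],"turn":0,"jaw":1},
  {"delta_pos":[0,0,0],"turn":0,"jaw":1},
])

```text
time: 2.9
tool_pos: [0.5153, 0.1039, 0.2068]
tcp_rot: [-2.874, -1.265, 0.008]
wrist_force: [-0.6, -0.1, 0.5]
width: 0.999
grip_force: 0.0
```

Request:
drive_tool([
  {"delta_pos":[1,0,3],"turn":0,"jaw":1},
  {"delta_pos":[0,0,0],"turn":0,"jaw":-1},
  {"delta_pos":[0,0,0],"turn":0,"jaw":-1},
  {"delta_pos":[0,0,0],"turn":0,"jaw":-1},
  {"delta_pos":[0,0,0],"turn":0,"jaw":-1},
  {"delta_pos":[0,0,0],"turn":0,"jaw":-1},
  {"delta_pos":[0,0,0],"turn":0,"jaw":-1},
  {"delta_pos":[0,0,0],"turn":0,"jaw":-1},
], grip_force=70)

```text
time: 3.57
tool_pos: [0.5178, 0.1051, 0.207]
tcp_rot: [2.874, 1.268, 0.001]
wrist_force: [-1.4, 0.2, 1.8]
width: 0.149
grip_force: 69.3
```

Request:
drive_tool([
  {"delta_pos":[0,0,-10],"turn":0,"jaw":-1},
  {"delta_pos":[0,0,-20],"turn":0,"jaw":-1},
  {"delta_pos":[0,0,-25],"turn":0,"jaw":-1},
  {"delta_pos":[0,0,-25],"turn":0,"jaw":-1},
  {"delta_pos":[0,0,-20],"turn":0,"jaw":-1},
  {"delta_pos":[0,0,-10],"turn":0,"jaw":-1},
  {"delta_pos":[0,0,0],"turn":0,"jaw":-1},
  {"delta_pos":[0,0,0],"turn":0,"jaw":-1},
])

```text
time: 4.23
tool_pos: [0.5174, 0.1051, 0.3167]
tcp_rot: [2.874, 1.268, 0.001]
wrist_force: [0.4, -0.0, -1.9]
width: 0.152
grip_force: 68.8
```

```bash
python3 - <<'E'
from h import *
for n in("wrist","side"):
    p,f,cx,cy,W=cam(n);np.savez(n+"2.npz",f=f,cx=cx,cy=cy,W=W)
    if n=="wrist": a=p
    else: b=p
s=bot.read_state();M=R.from_rotvec(s["tcp_rot"]).as_matrix();print(s["tool_pos"],s["wrist_force"],s["width"],np.degrees(np.arctan2(M[1,0],M[0,0])))
x=cv2.resize(a[150:480,100:540],(400,300));y=cv2.resize(b[200:320,240:400],(400,300),interpolation=2)
save("c2.png",np.hstack([x,y]))
E
```

```text
[0.51668436 0.10495423 0.31480394] [-0.63081663 -0.37451171 -2.2081361 ] 0.1465181418739506 47.60050859891894
```

View pics/c2.png

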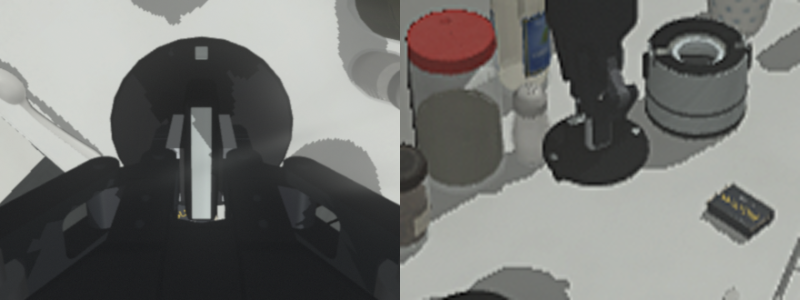

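The lid is held level, with the front dot at full-image pixel (321,208) and the flange's front edge at row about 191. Next I'll work out the lid centre in the tool frame and the move to the grinder.

```bash
python3 - <<'E'
from h import *
d=np.load("wrist2.npz");f,cx,cy,W=(float(d["f"]),float(d["cx"]),float(d["cy"]),d["W"])
s=bot.read_state();M=R.from_rotvec(s["tcp_rot"]).as_matrix();p=s["tool_pos"]
for n,u,v,z in(("dot(40,0)",321,208,.181),("edge47",322,190.7,.181)):
    print(n,M.T@(ray(u,v,p[2]-z,f,cx,cy,W)-p)*1000)
g=np.array([.4992,-.1295]);print(s["q"],M.T@np.array([g[0]-p[0],g[1]-p[1],0])*1000)
E
```

```text
dot(40,0) [ 38.25046799  -0.51604024 180.91282334]
edge47 [ 4.58387635e+01 -8.28517534e-02  1.80894343e+02]
[1.53148934e-01 6.16254923e-02 2.01127919e+00 3.33761109e-05
 1.07169759e+00 8.93145862e-01] [-1.84924514e+02  1.45180541e+02  1.52935457e-01]
```

Request:
drive_tool([
  {"delta_pos":[0,0,-7],"turn":0.1,"jaw":-1},
  {"delta_pos":[0,0,-7],"turn":0.1,"jaw":-1},
  {"delta_pos":[0,0,-6],"turn":0.1,"jaw":-1},
  {"delta_pos":[0,0,0],"turn":0,"jaw":-1},
  {"delta_pos":[-15,12,0],"turn":0,"jaw":-1},
  {"delta_pos":[-25,19,0],"turn":0,"jaw":-1},
  {"delta_pos":[-28,21,0],"turn":0,"jaw":-1},
  {"delta_pos":[-28,21,0],"turn":0,"jaw":-1},
])

```text
time: 5.0
tool_pos: [0.4705, -0.0071, 0.3346]
tcp_rot: [-3.029, -0.831, 0.005]
wrist_force: [0.3, -0.5, -1.0]
width: 0.147
grip_force: 68.9
```

Request:
drive_tool([
  {"delta_pos":[-28,21,0],"turn":0,"jaw":-1},
  {"delta_pos":[-28,21,0],"turn":0,"jaw":-1},
  {"delta_pos":[-28,21,0],"turn":0,"jaw":-1},
  {"delta_pos":[-28,21,0],"turn":0,"jaw":-1},
  {"delta_pos":[-26,20,0],"turn":0,"jaw":-1},
  {"delta_pos":[-20,16,0],"turn":0,"jaw":-1},
  {"delta_pos":[0,0,0],"turn":0,"jaw":-1},
  {"delta_pos":[0,0,0],"turn":0,"jaw":-1},
])

```text
time: 5.67
tool_pos: [0.3953, -0.1907, 0.335]
tcp_rot: [-3.03, -0.822, 0.003]
wrist_force: [-0.5, -0.5, -0.3]
width: 0.148
grip_force: 68.7
```

```bash
python3 - <<'E'
from h import *
p,f,cx,cy,W=cam("wrist");np.savez("w3.npz",f=f,cx=cx,cy=cy,W=W);save("w3.png",p)
s=bot.read_state();M=R.from_rotvec(s["tcp_rot"]).as_matrix();print(s["time"],s["tool_pos"],s["q"],np.degrees(np.arctan2(M[1,0],M[0,0])),M[:,2])
I=np.linalg.inv(W)
c=I@np.array([.4992,-.1295,.085,1]);print(c[:2]/c[2]*f+[cx,cy])
E
```

```text
5.7167 [ 0.39564558 -0.18993938  0.33521339] [-5.04580999e-01 -1.36480711e-01  2.16118462e+00  6.54114122e-04
  1.11934516e+00  5.35226586e-01] 30.40707353892044 [-0.00186567  0.00170272 -0.99999681]
[323.91267618  37.75709198]
```

View pics/w3.png

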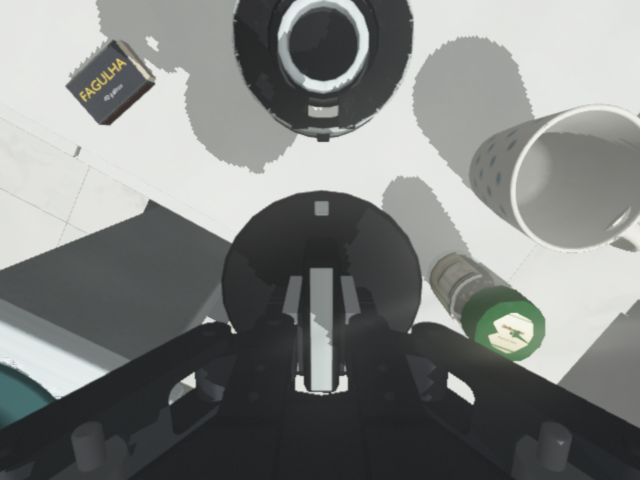

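The gap is at (323,111), its rib at (323,138), and the spring ring's hole is centred at (323,42.5), against a predicted (324,38). The lid dot is at (321.5,208). The lid and gap line are parallel to within about 0.5°.

```bash
python3 - <<'E'
from h import *
d=np.load("w3.npz");a=(float(d["f"]),float(d["cx"]),float(d["cy"]),d["W"])
s=bot.read_state();M=R.from_rotvec(s["tcp_rot"]).as_matrix();p=s["tool_pos"]
T=lambda u,v,z:(M.T@(ray(u,v,z,*a)-p)*1000).round(1)
print("ring",ray(323,42.5,.077,*a),T(323,42.5,.077),"ringdiam",T(323,6,.077)-T(323,79,.077),T(287,42,.077)-T(359,42,.077))
print("prev",M.T@(np.array([.4992,-.1295,.085])-p)*1000)
print("collar",T(234,42,.085),T(412,42,.085))
print("gap",T(323,111,.077),"rib",T(323,138,.08),"dot",T(321.5,208,p[2]-.181),"bar",T(321.3,268,p[2]-.147))
E
```

```text
ring [ 0.49855689 -0.1293046   0.077     ] [119.6   0.4 258.1] ringdiam [38.3  0.   0. ] [  0.  -41.9   0.1]
prev [120.08837065   0.89054396 250.12230916]
collar [118.1 -49.6 250.2] [117.8  50.3 250. ]
gap [ 81.9   0.4 258.2] rib [ 66.1   0.4 255.2] dot [ 36.4  -0.6 181. ] bar [ 21.4  -0.7 147. ]
```

```bash
python3 - <<'E'
from h import *
c=bot.read_camera("wrist");H=np.array(c["hand_eye"]);f=240/np.tan(np.radians(c["fovy"])/2)
T=lambda u,v,z:(ray(u,v,z,f,c["cx"],c["cy"],H)*1000).round(1)   # z = tool z
for zt in(.335,.336):
  print("ring",T(323,42.5,zt-.077),"rib",T(323,138,zt-.08),"gap",T(323,111,zt-.077),T(234,42,zt-.085),T(412,42,zt-.085))
print("dot",T(321.5,208,.181),"edge",T(322,191,.181),"bar end",T(321.3,268,.147), "sides",T(222,290,.181),T(421,290,.181))
d=np.load("w1.npz");print(H[:3,:].round(4), bot.read_state()["tool_pos"])
print("w1 dots",T(314,162,.283),T(316,271,.283),"bar",T(314,190,.249),T(315,268,.249))
E
```

```text
ring [ 1.204e+02 -2.000e-01  2.580e+02] rib [ 6.68e+01 -1.00e-01  2.55e+02] gap [ 8.27e+01 -1.00e-01  2.58e+02] [118.8 -50.2 250. ] [118.7  49.8 250. ]
ring [ 1.207e+02 -2.000e-01  2.590e+02] rib [ 6.68e+01 -1.00e-01  2.56e+02] gap [ 8.28e+01 -1.00e-01  2.59e+02] [119.  -50.4 251. ] [119.  50. 251.]
dot [ 37.1  -1.1 181. ] edge [ 44.5  -0.8 181. ] bar end [ 22.1  -1.1 147. ] sides [ -1.3 -46.9 181. ] [ -1.2  44.8 181. ]
[[-1.000e-04 -9.655e-01 -2.604e-01  6.510e-02]
 [ 1.000e+00  2.000e-04 -1.000e-03 -1.100e-03]
 [ 1.000e-03 -2.604e-01  9.655e-01  3.080e-02]] [ 0.39597546 -0.18942794  0.33542053]
w1 dots [ 50.8  -6.3 283. ] [-30.7  -5.2 283. ] bar [ 35.7  -5.7 249. ] [-15.7  -5.3 249. ]
```

Request:
drive_tool([
  {"delta_pos":[20,0.2,0],"turn":0,"jaw":-1},
  {"delta_pos":[30,0.2,0],"turn":0,"jaw":-1},
  {"delta_pos":[30,0.2,0],"turn":0,"jaw":-1},
  {"delta_pos":[28,0.2,0],"turn":0,"jaw":-1},
  {"delta_pos":[16,0,0],"turn":0,"jaw":-1},
  {"delta_pos":[0,0,0],"turn":0,"jaw":-1},
  {"delta_pos":[0,0,0],"turn":0,"jaw":-1},
])

```text
time: 6.35
tool_pos: [0.5039, -0.1265, 0.3358]
tcp_rot: [-3.029, -0.83, 0.003]
wrist_force: [0.0, 0.3, -1.1]
width: 0.152
grip_force: 68.8
```

```bash
python3 - <<'E'
from h import *
r=[]
for i in range(4):
    bot.read_camera("wrist");r.append(bot.read_state()["tool_pos"])
s=bot.read_state();M=R.from_rotvec(s["tcp_rot"]).as_matrix();p=np.mean(r,0)
print(p,np.std(r,0),np.degrees(np.arctan2(M[1,0],M[0,0])),M[:,2],"lid est",p+M@[-.0035,-.0005,0],s["wrist_force"])
p,f,cx,cy,W=cam("side");save("s4.png",cv2.resize(p[150:280,290:440],None,fx=4,fy=4,interpolation=2))
E
```

```text
[ 0.50281514 -0.1275624   0.33597438] [0.00022956 0.00038286 0.00015083] 30.401434443271445 [-1.02603984e-03  3.14853751e-05 -9.99999473e-01] lid est [ 0.49954336 -0.12890235  0.3359777 ] [-0.46599878  0.22065803 -0.52644378]
```

View pics/s4.png

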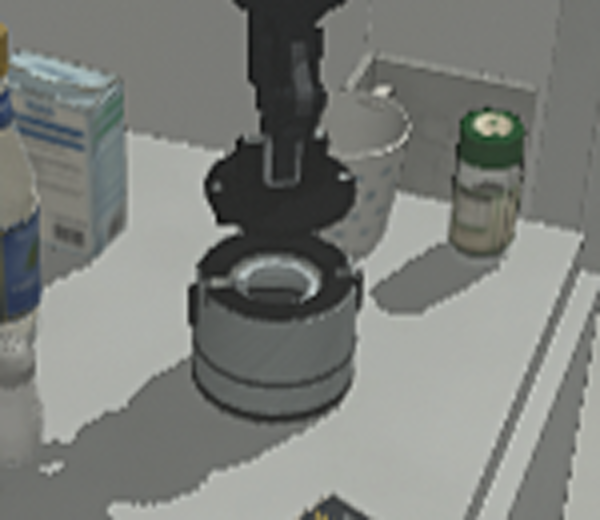

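The side view shows the lid hovering above the mouth with its line matching the gaps, and the centres agree within about 1 mm. Lowering.

Request:
drive_tool([
  {"delta_pos":[0,0,15],"turn":0,"jaw":-1},
  {"delta_pos":[0,0,15],"turn":0,"jaw":-1},
  {"delta_pos":[0,0,10],"turn":0,"jaw":-1},
  {"delta_pos":[0,0,4],"turn":0,"jaw":-1},
  {"delta_pos":[0,0,3],"turn":0,"jaw":-1},
  {"delta_pos":[0,0,2],"turn":0,"jaw":-1},
  {"delta_pos":[0,0,0],"turn":0,"jaw":-1},
])

```text
time: 7.18
tool_pos: [0.5036, -0.128, 0.2876]
tcp_rot: [3.032, 0.824, 0.0]
wrist_force: [-0.1, 0.5, -2.0]
width: 0.15
grip_force: 68.9
```

Request:
drive_tool([
  {"delta_pos":[0,0,2],"turn":0,"jaw":-1},
  {"delta_pos":[0,0,2],"turn":0,"jaw":-1},
  {"delta_pos":[0,0,0],"turn":0,"jaw":-1},
])

```text
time: 7.43
tool_pos: [0.5039, -0.1279, 0.284]
tcp_rot: [3.031, 0.824, 0.002]
wrist_force: [0.1, -0.1, 1.2]
width: 0.149
grip_force: 69.2
```

Request:
drive_tool([
  {"delta_pos":[0,0,2],"turn":0,"jaw":-1},
  {"delta_pos":[0,0,2],"turn":0,"jaw":-1},
  {"delta_pos":[0,0,2],"turn":0,"jaw":-1},
  {"delta_pos":[0,0,0],"turn":0,"jaw":-1},
  {"delta_pos":[0,0,0],"turn":0,"jaw":-1},
])

```text
time: 7.85
tool_pos: [0.504, -0.128, 0.2781]
tcp_rot: [3.031, 0.824, 0.002]
wrist_force: [-0.1, -0.2, 4.6]
width: 0.151
grip_force: 69.7
```

Request:
drive_tool([
  {"delta_pos":[0,0,2],"turn":0,"jaw":-1},
  {"delta_pos":[0,0,1],"turn":0,"jaw":-1},
  {"delta_pos":[0,0,0],"turn":0,"jaw":-1},
  {"delta_pos":[0,0,0],"turn":0,"jaw":-1},
])

```text
time: 8.18
tool_pos: [0.504, -0.128, 0.2752]
tcp_rot: [3.031, 0.824, 0.002]
wrist_force: [-0.1, -0.0, 6.1]
width: 0.151
grip_force: 69.8
```

Request:
drive_tool([
  {"delta_pos":[0,0,1],"turn":0,"jaw":-1},
  {"delta_pos":[0,0,0],"turn":0,"jaw":-1},
  {"delta_pos":[0,0,0],"turn":0,"jaw":-1},
])

```text
time: 8.43
tool_pos: [0.504, -0.128, 0.2743]
tcp_rot: [3.031, 0.824, 0.002]
wrist_force: [0.5, 0.2, 6.8]
width: 0.155
grip_force: 70.0
```

Request:
drive_tool([
  {"delta_pos":[0,0,0.7],"turn":0,"jaw":-1},
  {"delta_pos":[0,0,0],"turn":0,"jaw":-1},
  {"delta_pos":[0,0,0],"turn":0,"jaw":-1},
])

```text
time: 8.68
tool_pos: [0.5041, -0.128, 0.274]
tcp_rot: [3.031, 0.824, 0.002]
wrist_force: [-0.7, 0.2, 7.9]
width: 0.149
grip_force: 70.2
```

Request:
drive_tool([
  {"delta_pos":[0,0,0.7],"turn":0,"jaw":-1},
  {"delta_pos":[0,0,0],"turn":0,"jaw":-1},
  {"delta_pos":[0,0.4,0],"turn":0.1,"jaw":-1},
  {"delta_pos":[0,0.4,0],"turn":0.1,"jaw":-1},
  {"delta_pos":[0,0.4,0],"turn":0.1,"jaw":-1},
  {"delta_pos":[0,0,0],"turn":0,"jaw":-1},
  {"delta_pos":[0,0,0],"turn":0,"jaw":-1},
], grip_force=100)

```text
time: 9.27
tool_pos: [0.5045, -0.1287, 0.274]
tcp_rot: [-3.12, -0.36, -0.002]
wrist_force: [-2.9, 2.8, 13.6]
width: 0.144
grip_force: 98.1
```

```bash
cat > st.py <<'E'
from h import *
s=bot.read_state();M=R.from_rotvec(s["tcp_rot"]).as_matrix();print(s["time"],s["tool_pos"],"q6",s["q"][5],np.degrees(np.arctan2(M[1,0],M[0,0])),M[:,2].round(4),s["wrist_force"].round(1),s["torque"].round(2),s["width"],s["grip_force"])
E
python3 st.py
```

```text
9.2667 [ 0.50454228 -0.12867063  0.27396335] q6 1.0421997468108004 13.174793132473733 [ 1.3e-03  8.0e-04 -1.0e+00] [-2.9  2.8 13.6] [ 0.65  0.57 -0.16] 0.14360695506998908 98.07045578956604
```

Request:
drive_tool([
  {"delta_pos":[0,0.4,0],"turn":0.1,"jaw":-1},
  {"delta_pos":[0,0.4,0],"turn":0.1,"jaw":-1},
  {"delta_pos":[0,0.4,0],"turn":0.1,"jaw":-1},
  {"delta_pos":[0,0.4,0],"turn":0.1,"jaw":-1},
  {"delta_pos":[0,0.4,0],"turn":0.1,"jaw":-1},
  {"delta_pos":[0,0.4,0],"turn":0.1,"jaw":-1},
  {"delta_pos":[0,0,0],"turn":0,"jaw":-1},
])

```text
time: 9.85
tool_pos: [0.5045, -0.1312, 0.274]
tcp_rot: [-3.087, 0.582, -0.002]
wrist_force: [-2.9, 2.3, 13.0]
width: 0.148
grip_force: 98.0
```

```bash
python3 st.py
```

```text
9.85 [ 0.50450593 -0.13121015  0.27398815] q6 1.6409015423501685 -21.356614582336366 [ 0.0015 -0.     -1.    ] [-2.9  2.3 13. ] [0.42 0.39 0.03] 0.1476319681317036 98.0035400390625
```

Request:
drive_tool([
  {"delta_pos":[0,0.4,0],"turn":0.1,"jaw":-1},
  {"delta_pos":[0,0.4,0],"turn":0.1,"jaw":-1},
  {"delta_pos":[0,0.4,0],"turn":0.1,"jaw":-1},
  {"delta_pos":[0,0.4,0],"turn":0.1,"jaw":-1},
  {"delta_pos":[0,0.4,0],"turn":0.1,"jaw":-1},
  {"delta_pos":[0,0,0],"turn":0,"jaw":-1},
])

```text
time: 10.35
tool_pos: [0.5033, -0.133, 0.274]
tcp_rot: [2.848, -1.327, 0.002]
wrist_force: [-3.3, 1.0, 13.1]
width: 0.143
grip_force: 98.1
```

```bash
python3 st.py
```

```text
10.35 [ 0.50334321 -0.13302056  0.27399019] q6 2.136984106881871 -49.973834798380736 [ 1.3e-03 -6.0e-04 -1.0e+00] [-3.3  1.  13.1] [0.3  0.46 0.24] 0.14302452876999613 98.08924913406372
```

Request:
drive_tool([
  {"delta_pos":[0,0.4,0],"turn":0.1,"jaw":-1},
  {"delta_pos":[0,0.2,0],"turn":0.06,"jaw":-1},
  {"delta_pos":[0,0,0],"turn":0.02,"jaw":-1},
  {"delta_pos":[0,0,0.3],"turn":0,"jaw":-1},
  {"delta_pos":[0,0,0],"turn":0,"jaw":-1},
  {"delta_pos":[0,0,0],"turn":0,"jaw":-1},
  {"delta_pos":[0,0,0],"turn":0,"jaw":-1},
])

```text
time: 10.93
tool_pos: [0.5028, -0.1335, 0.274]
tcp_rot: [2.72, -1.571, 0.002]
wrist_force: [-5.1, 0.8, 14.8]
width: 0.144
grip_force: 98.6
```

```bash
python3 st.py; python3 - <<'E'
from h import *
a=cam("wrist")[0];b=cam("side")[0]
save("f5.png",np.hstack([cv2.resize(a,(400,300)),cv2.resize(b[170:275,300:440],(400,300),interpolation=2)]))
E
```

```text
10.9333 [ 0.5028246  -0.13345794  0.27400522] q6 2.311561408743434 -60.024203857962284 [ 1.e-03 -8.e-04 -1.e+00] [-5.1  0.8 14.8] [0.27 0.67 0.47] 0.14423145306342514 98.58893394470215
```

View pics/f5.png

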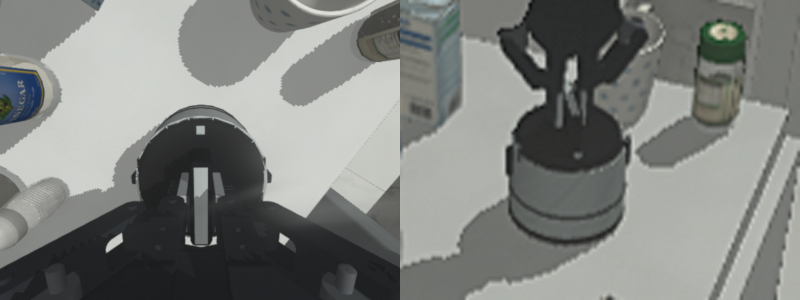

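The flange is flush, the bar is a quarter turn from the ribs, and the grip is firm.

```bash
python3 -c "
from workcell import bot
print(bot.finish_job())"
```

```text
the job is handed in; nothing more can be done
None
```

The lid is in the grinder, pressed flush and turned about 90° clockwise, still gripped at about 98 N; I handed the job in at about 11 s, and no verdict came back.

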